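Four clicks more heat on the bun-branding press

ROBOT

A 7-joint arm with a two-finger parallel gripper is mounted at the origin on the work surface. World frame = base frame: x ahead of the robot, y to its left, z up, the work surface at z = 0. Lengths are in m, angles in rad, forces in N, time in s.
With the tool pointing down it reaches from about 0.4 to 0.875 m from the base axis. Payload 19.3 kg.
Tool frame: the origin (TCP) lies midway between the tips of the shut fingers; the grasp point (between the pads) lies 19 mm behind it; x points along the fingers, y is the direction in which the jaws open and shut, and the axes are right-handed (so a half turn about x gives the same grasp; the last joint's range is limited). The gripper opens to 85 mm and grips with 20 to 120 N. Pads are 22 mm wide; open, the fingers measure 114 mm over their backs; the gripper's body (76 mm by 85 mm) begins 54 mm behind the grasp point. The pads swing forward as they close: fully open they stand 13 mm farther back than shut.
Start: joints at [-1.35, 0.521, -0.036, 1.599, 0.021, 1.021, -0.113], TCP at [0.179, 0.599, 0.231] pointing down, gripper open.
Joint ranges: [-2.91, 2.91], [-0.3, 2.13], [-1.5, 1.42], [0.17, 2.43], [-1.26, 4.41], [0.16, 1.93], [-2.52, 2.52]. Speed limits (rad/s): [1.89, 1.89, 2.39, 2.39, 3.01, 3.01, 3.01].

INTERFACE

Orientations are given as [roll, pitch, yaw] about the fixed x, y, z axes, in that order (R = Rz(yaw) Ry(pitch) Rx(roll)).
In Python, from workcell import telemetry, vision, workorder gives the robot as it stands. The module is installed in compiled form; this text tells all that it offers.
- The arm moves only by the tool play_rows, never from a script. Its argument "deltas" is a list of rows, each a list of 7 numbers: the shift along the world's x, y, z in mm, then the turn, a rotation vector about the world's x, y, z in degrees, then the finger opening in mm, from 0 to 85.4. In form: [[x, y, z, wx, wy, wz, jaw], ...]. A call has 1 to 8 rows; each row shifts and turns the commanded pose from where the row before left it; what a row does not reach is not made up. A row lasts 1/8 s, in which the tool goes at most 62.5 mm and 10.7 degrees, less where a joint would pass 70% of its speed; a pose out of reach is approached as far as the arm can. A call with a gripper value outside its range is refused whole. The fingers move at their own pace and stop on an object; "grip_force" is the grip in N (left out, the last holds). Time passes only in rows, so rows that do not move let the fingers close. It gives the time, the measured TCP pose, the force and the opening at its end, in the units of the state.
- telemetry.observe(): the state, without advancing time (a new reading comes with each control period).
- vision.grab_frame(name): name is "scene" or "top" or "wrist"; returns the picture (480x640x3 uint8, red, green, blue); there is no depth.
- vision.camera_info(name): a dict with "mtx" (3x3 intrinsics, pixels), "rvec" (rotation vector, rad) and "tvec" (3), from world to camera coordinates, as OpenCV has them. Camera axes: x right, y down, z forward; pixel columns grow to the right and rows downward; lengths in m; the calibration is good to about 2 mm. A picture is of the moment at which its call begins: read the wrist's pose just before it. camera_info takes no time and is no camera call; for the wrist camera it gives the pose at the moment of the call.
- workorder.job_done(): hands the job in, once; it reports no verdict.
The state is a dict: "clock": time; "qpos": joint angles; "qd": joint speeds; "joint_efforts": joint torques, N m; "position": TCP position; "tool_rot": TCP orientation; "force": force on the tool from outside, world axes, zero at the start; "moment": the same for the moment, N m; "grip_width": finger opening in m.
Only numpy, scipy, OpenCV 4.12 (cv2) and the standard library are available. Lean on these libraries where they do the work, as an engineer would, in place of code of your own. Each camera call takes 0.05 s, during which the arm holds its last target. There are 200 camera calls.

TASK

The press is branding the buns too pale. With a fingertip against its upright orange peg, push the dial on the control box round clockwise (seen from above) by exactly four clicks from where you find it, leave it there, then press the green button fully down to store the setting and let it come back up. Do not disturb the buns and stamps standing around the box.

Things in the scene. Friction and masses are not known exactly. Their poses are not given: they have to be found in the camera images.
- unit: control box of the press, white with a dark top, fixed to the table: 160 (its x) x 270 (its y) x 60 mm high, top face 62 mm above the table. Origin: centre of its underside; z up; yaw within 0.4 rad. Dial on its +y half, green button on its -y half. Ten white ticks around the dial are one click (20 degrees) apart; at every click the peg is in line with a tick.
- dial_centre (a point): point on the dial's upright turning axis, on its flat upper face, 76 mm above the table. The dial is a grey knurled disc 100 mm in diameter and 13 mm thick on the control box, 55 mm to the +y side of the box's origin. Nothing but the peg stands on it.
- peg (a point): middle of the upright orange round peg on the dial, 91 mm above the table. Peg: 12 mm diameter, 30 mm tall above the dial's face (top 106 mm above the table), its axis 40 mm from the dial's axis. It turns with the dial. A thin red line on the dial points to it.
- dial (a joint): angle of the dial, rad, growing clockwise seen from above. Clicks lie at multiples of 0.349 rad (20 deg), 0 to 9; it starts on one of 1 to 4. In the unit's frame the peg lies at angle 3.927 minus this, counter-clockwise from x. Leaving a click takes 0.1 to 0.15 N m (3 to 4 N at the peg); half-way the resistance vanishes and the dial snaps on to the next click and stays; let go earlier, it falls back.
- store_top (a point): centre of the top face of the round green push button, 36 mm in diameter, in a black housing on the control box, 85 mm to the -y side of its origin, 83 mm above the table when up (its housing, 52 mm across, 73 mm). It moves down with the button.
- store (a joint): travel of the green button, m: 0 up, 0.006 fully down; a spring returns it; fully down takes about 5 N.
- bun_left: loose burger bun, 100 mm across, 51 mm high, 80 g, origin at the centre of its underside; a bystander at the box's +y end
- bun_far: loose burger bun, 100 mm across, 51 mm high, 80 g, origin at the centre of its underside; a bystander beyond the box (+x)
- brass_stamp: loose brass hand stamp, 44 mm across, 69 mm high, 250 g, origin at the centre of its underside; a bystander beyond the box (+x)
- white_stamp: loose white hand stamp, 60 x 60 mm block 24 mm high with a round grip, 60 mm high in all, 150 g, origin at the centre of its underside; a bystander at the box's -y end; the tall branding press stands fixed at least 100 mm further out on that side

How it is judged:
On the way, in this order (a step that is already met when the one before it is completed fails the run):
1. the fingers have pushed the dial on by about a click and are still pushing (distance of peg from where it was at the start of the episode above 0.0125 m and contact force between the fingers and unit above 0.5 N), for 0.02 s.
2. the dial stands four clicks clockwise of where it started, at rest (distance of peg from where it was at the start of the episode between 0.047 and 0.0556 m and value of joint dial above 1.571 rad and velocity of joint dial between -0.1 and 0.1 rad/s), for 0.3 s.
3. the green button is pressed down (distance of peg from where it was at the start of the episode between 0.047 and 0.0556 m and value of joint dial above 1.571 rad and value of joint store above 0.0045 m), for 0.05 s.
At the end, for the whole second after the job is handed in: the dial rests four clicks (within 0.4 click) clockwise of where it started, the button has been pressed at least 4.5 mm down after that and is up again (within 1.5 mm) (all of step 2 and value of joint store below 0.0015 m); the robot touches nothing.
It fails at once if the button was pressed while the dial was not four clicks on (value of joint store above 0.003 m and not (distance of peg from where it was at the start of the episode between 0.047 and 0.0556 m and value of joint dial above 1.571 rad)).
It fails at once if a bun or stamp was pushed or lifted more than 20 mm (distance of any of bun_left, bun_far, brass_stamp, white_stamp from where it was at the start of the episode above 0.02 m).
It fails at once if a stamp was knocked over (angle between any of bun_left, bun_far, brass_stamp, white_stamp's own z axis and vertical above 0.5 rad).
It also fails if it takes over 45 s, if anything falls off the work surface, if the arm or the gripper's body presses on something with over 40 N, if the wrist force passes 120 N, or if a joint passes its speed limit or range.

## Working session

There is one attempt and no reset: what is moved stays moved. The work goes in short steps, Python scripts to look and compute and a tool call to move; the robot and the scene stay as the last step left them, time stands still between calls to the robot, and variables do not carry over. Pictures are saved under pics/ and viewed, about 8 in all and at most 12, crops included, and the job is handed in when it is done.

Besides the shell and the picture viewer there is one more tool, called after "Call:" as name([rows], argument=value, ...), one row to a line, values as JSON. play_rows: Moves the arm, as the interface text tells. Its arguments: {"type":"object","properties":{"deltas":{"type":"array","items":{"type":"array","items":{"type":"number"}}},"grip_force":{"type":"number"}},"required":["deltas"]}

```bash
mkdir -p pics
cat > h.py <<'E'
import numpy as np,cv2
from workcell import telemetry,vision,workorder
def ray(info,uv,z):
    R,_=cv2.Rodrigues(np.array(info['rvec'],float));t=np.array(info['tvec'],float).ravel()
    K=np.array(info['mtx'],float)
    d=R.T@np.linalg.inv(K)@np.array([uv[0],uv[1],1.]);c=-R.T@t
    return c+d*(z-c[2])/d[2]
def proj(info,p):
    return cv2.projectPoints(np.array(p,float).reshape(-1,3),np.array(info['rvec'],float),np.array(info['tvec'],float),np.array(info['mtx'],float),None)[0].reshape(-1,2)
E
python3 - <<'E'
from h import *
s=telemetry.observe();print(s)
for n in ['top','scene']:
    im=vision.grab_frame(n);np.save(f'{n}0.npy',im);i=vision.camera_info(n)
    R,_=cv2.Rodrigues(np.array(i['rvec'],float));print(n,'cam',-R.T@np.array(i['tvec'],float).ravel(),np.array(i['mtx'])[0,0])
    cv2.imwrite(f'pics/{n}0.png',im[:,:,::-1])
    hsv=cv2.cvtColor(im,cv2.COLOR_RGB2HSV)
    for nm,lo,hi,z in [('orange',(5,170,120),(18,255,255),.091),('green',(45,100,50),(85,255,255),.083)]:
        m=cv2.inRange(hsv,lo,hi);k,l,st,c=cv2.connectedComponentsWithStats(m)
        for j in range(1,k):
            if st[j,4]>15: print(nm,st[j],c[j],ray(i,c[j],z))
E
```

```text
{'clock': 0.0, 'qpos': array([-1.35018039,  0.52202803, -0.03635439,  1.60000042,  0.02118734,
        1.02111869, -0.11277929]), 'qd': array([-4.59257049e-04,  1.78715935e-04,  3.53451746e-04,  5.83898315e-04,
        4.48288428e-04,  3.57878066e-04,  1.72121908e-05]), 'joint_efforts': array([-1.08908305e-03, -9.27113986e+01,  1.97943918e+00, -3.69945252e+01,
        1.78840093e-02,  8.01355432e-03,  1.96001167e-05]), 'position': array([0.17912753, 0.59842062, 0.23071941]), 'tool_rot': array([-1.51936135,  1.56962618, -1.81014989]), 'force': array([-0.43288987, -0.99739892,  0.32379534]), 'moment': array([ 0.00423611, -0.00347152,  0.03797726]), 'grip_width': 0.08561591653297193}
top cam [0.46994164 0.05851162 0.85128399] 502.5934342228383
orange [255 298   7   8  37] [258.35135135 301.67567568] [0.52487446 0.16444692 0.091     ]
green [331 255  38  26 687] [349.72052402 267.65938865] [0.59714363 0.0344887  0.083     ]
green [331 289  24  24 453] [342.85871965 300.6799117 ] [0.54519294 0.03822617 0.083     ]
scene cam [ 1.07772748 -0.1593849   0.83993882] 579.6706807945156
orange [349 174   6   6  29] [351.5862069  176.27586207] [0.51178091 0.16847896 0.091     ]
green [279 212  22  21 376] [289.55053191 221.56648936] [0.5471094  0.03641224 0.083     ]
green [282 240  40  26 541] [301.1663586  252.91866913] [0.6109467 0.0276514 0.083    ]
```

View pics/top0.png

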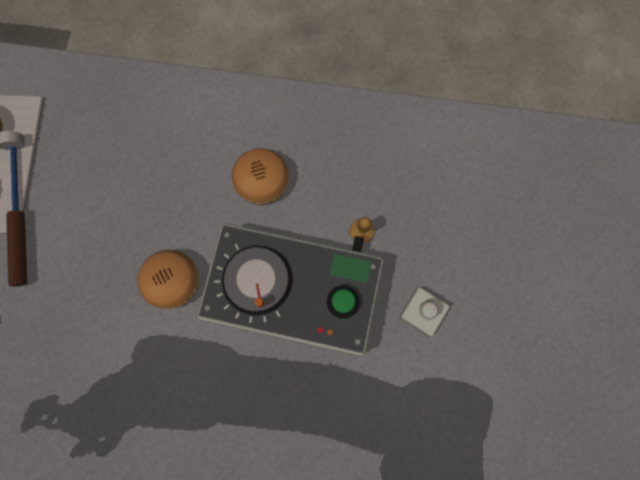

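View pics/scene0.png

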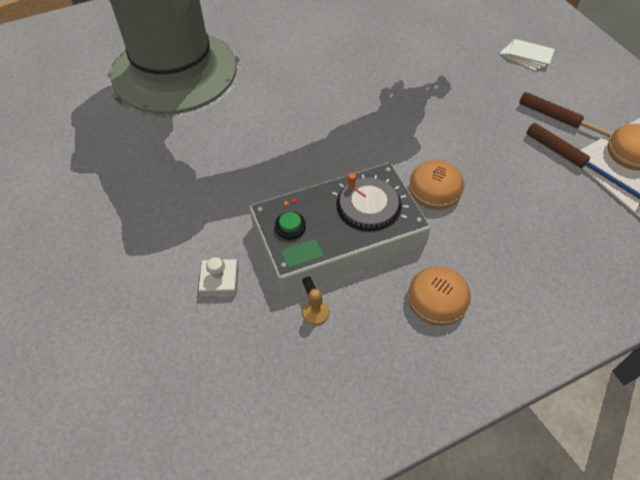

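The top view shows the dial near (256,279), peg (258,301), button (343,300), buns (260,176) and (168,279), and stamps (362,230) and (426,311). The scene view agrees with this layout. Next I'll measure the dial precisely.

```bash
cat > m.py <<'E'
from h import *
P={}
for n in ['top','scene']:
    im=np.load(f'{n}0.npy');i=vision.camera_info(n);hsv=cv2.cvtColor(im,cv2.COLOR_RGB2HSV)
    a=proj(i,[.58,.165,.076])[0]
    win=np.zeros(im.shape[:2],np.uint8);cv2.circle(win,tuple(int(x) for x in a),60,255,-1)
    m=cv2.inRange(hsv,(0,0,120),(180,60,255))&win
    cs=sorted(cv2.findContours(m,0,2)[0],key=cv2.contourArea)[-1]
    # bright disc -> points on plane, circle centre from hull
    w=np.array([ray(i,p[0],.076)[:2] for p in cv2.convexHull(cs)])
    (cx,cy),r=cv2.minEnclosingCircle((w*1000).astype(np.float32));
    e=cv2.fitEllipse((w*1000).astype(np.float32).reshape(-1,1,2)); print(n,'disc',cx,cy,r,'ellipse',e)
    m=cv2.inRange(hsv,(3,150,90),(20,255,255))&win
    k,l,st,c=cv2.connectedComponentsWithStats(m);j=1+np.argmax(st[1:,4]);print('peg',st[j],c[j],ray(i,c[j],.091),ray(i,c[j],.100),ray(i,c[j],.106))
    P[n]=(i,c[j])
    b=cv2.inRange(hsv,(45,100,50),(85,255,255));k,l,st,c=cv2.connectedComponentsWithStats(b)
    for j in range(1,k):
        if 300<st[j,4]<500: print('button',ray(i,c[j],.083))
a=[];
A=[];B=[]
for i,c in P.values():
    p0=ray(i,c,0);d=ray(i,c,1)-p0;d/=np.linalg.norm(d);M=np.eye(3)-np.outer(d,d);A.append(M);B.append(M@p0)
print('peg tri',np.linalg.lstsq(np.vstack(A),np.hstack(B),rcond=None)[0])
im=np.load('top0.npy')[215:365,190:390,::-1];cv2.imwrite('pics/crop.png',cv2.resize(im,(800,600),interpolation=cv2.INTER_CUBIC))
E
python3 m.py
```

```text
top disc 561.3088989257812 177.1927490234375 29.93893814086914 ellipse ((561.3303833007812, 177.25564575195312), (59.25603485107422, 59.575260162353516), 58.26411819458008)
peg [255 297   8  10  54] [258.57407407 301.75925926] [0.52479806 0.164093   0.091     ] [0.52414869 0.16284316 0.1       ] [0.52371577 0.16200993 0.106     ]
button [0.54519294 0.03822617 0.083     ]
scene disc 558.1752319335938 178.43138122558594 33.070556640625 ellipse ((558.1474609375, 178.26004028320312), (62.911102294921875, 65.99636840820312), 59.782989501953125)
peg [349 173   7  16  85] [351.48235294 180.32941176] [0.5197186  0.16411621 0.091     ] [0.5264242 0.1602287 0.1      ] [0.53089459 0.15763702 0.106     ]
button [0.5471094  0.03641224 0.083     ]
peg tri [0.52410298 0.16251418 0.09663824]
```

View pics/crop.png

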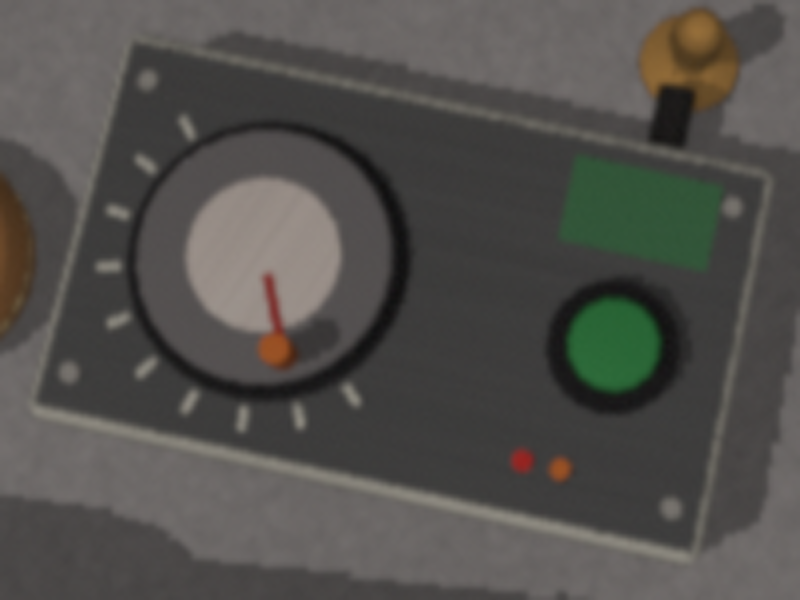

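The peg line points at the second tick, so the dial is on click 1 and the target is click 5. The dial centre is about (561,177) and the button about (546,37). They come out 141 mm apart against the true 140, giving a yaw of about -0.109. Next I'll work out the tool turn needed.

```bash
cat > w.py <<'E'
from h import *
from scipy.spatial.transform import Rotation as Ro
c=np.array([561,177]);yaw=-.109
def F(k,gap,r=40):
    t=3.927-.349*k+yaw;u=np.array([np.cos(t),np.sin(t)]);e=np.array([-u[1],u[0]])
    return c+r*u+(17+gap)*e, np.degrees(t)
s=telemetry.observe();M=Ro.from_euler('xyz',s['tool_rot']).as_matrix()
print('tool x',M[:,0],'jaw y angle',np.degrees(np.arctan2(M[1,1],M[0,1])),'pos',s['position']*1000,s['force'],s['clock'])
E
python3 - <<'E'
from w import *
for k,g in [(1,12),(1,2),(1,0),(1.5,0),(2,0),(2.5,0),(3,0),(3.5,0),(4,0),(4.5,0),(4.75,0),(5,0)]: print(k,g,*F(k,g))
E
```

```text
tool x [-1.97881411e-04 -9.21670011e-04 -9.99999556e-01] jaw y angle 73.3401267657739 pos [179.14195257 598.49176349 230.81630344] [ 0.08847777 -0.28308392  0.41041374] 0.1
1 12 [532.4509145  136.67693319] 198.7590591308826
1 2 [529.23502268 146.14572613] 198.7590591308826
1 0 [528.59184432 148.03948472] 198.7590591308826
1.5 0 [524.0560101  154.10586079] 188.7609456058497
2 0 [520.6422779  160.86760194] 178.76283208081685
2.5 0 [518.45433324 168.11933338] 168.764718555784
3 0 [517.55863067 175.64079785] 158.76660503075112
3.5 0 [517.98237543 183.20354544] 148.76849150571826
4 0 [519.71269709 190.57787238] 138.7703779806854
4.5 0 [522.69704049 197.53979778] 128.77226445565253
4.75 0 [524.63256434 200.79936183] 123.77320769313611
5 0 [526.84476199 203.87786666] 118.77415093061968
```

Call:
play_rows([
  [22,-29,0,0,0,-3.4,0],
  [22,-29,0,0,0,-3.4,0],
  [22,-29,0,0,0,-3.4,0],
  [22,-29,0,0,0,-3.4,0],
  [22,-29,0,0,0,-3.4,0],
  [22,-29,0,0,0,-3.4,0],
  [22,-29,0,0,0,-3.4,0],
  [22,-29,0,0,0,-3.4,0],
])

```text
clock: 1.1
position: [0.3558, 0.3656, 0.2312]
tool_rot: [-1.531, 1.571, -2.298]
force: [0.7, 0.0, -0.4]
grip_width: -0.0002
```

Call:
play_rows([
  [22,-29,0,0,0,-3.4,0],
  [22,-29,0,0,0,-3.4,0],
  [22,-29,0,0,0,-3.4,0],
  [22,-29,0,0,0,-3.4,0],
  [22,-29,0,0,0,-3.4,0],
  [22,-29,0,0,0,-3.4,0],
  [22,-29,0,0,0,-3.4,0],
  [22,-29,0,0,0,-3.4,0],
])

```text
clock: 2.1
position: [0.5317, 0.1338, 0.2311]
tool_rot: [-1.697, 1.57, -2.94]
force: [0.4, 1.1, -0.6]
grip_width: -0.0001
```

Run:
```python
from w import *
im=vision.grab_frame('wrist');i=vision.camera_info('wrist')
for nm,p in [('dialc',[.561,.177,.076]),('peg',[.5235,.1635,.106]),('btn',[.546,.0373,.083])]:
    q=proj(i,p)[0];print(nm,q)
    if 0<=q[0]<640 and 0<=q[1]<480: cv2.drawMarker(im,(int(q[0]),int(q[1])),(0,0,255),0,12)
cv2.imwrite('pics/wr1.png',im[:,:,::-1])
```

```text
tool x [-3.69442658e-04 -7.56731463e-05 -9.99999929e-01] jaw y angle 18.833020177557916 pos [531.71045893 133.76476887 231.12793355] [ 0.42031362  1.05147115 -0.57389948] 2.1
dialc [369.13623145 171.2515757 ]
peg [318.72719436 177.92941217]
btn [297.42456461 320.27781093]
```

View pics/wr1.png

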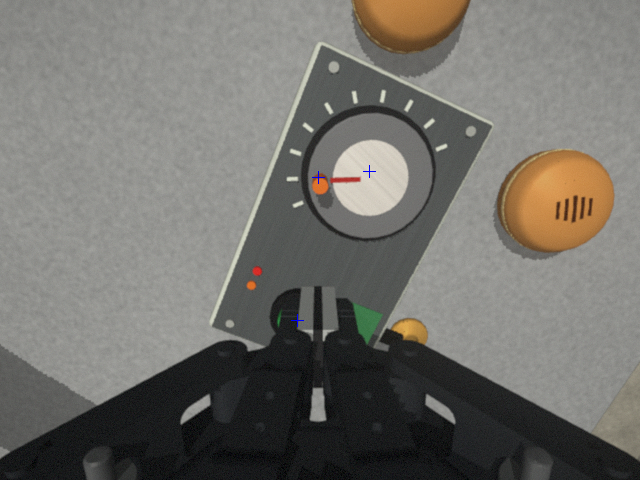

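The wrist view shows the dial at about (370,178) and the peg at (320,186), 7–8 px below my projected points (about 5 mm along the push direction). I'll check the wrist calibration against the fingertip, then descend well short of the peg.

Run:
```python
from w import *
i=vision.camera_info('wrist');print(i)
print(proj(i,s['position']))
R,_=cv2.Rodrigues(np.array(i['rvec'],float));print(-R.T@np.array(i['tvec']).ravel(),R)
print('peg',ray(i,(320,185.5),.106),'disc',ray(i,(370.5,177.5),.076))
```

```text
tool x [ 0.00117003 -0.00197666 -0.99999736] jaw y angle 18.413247094374753 pos [534.0304946  129.40677362 231.30271808] [-1.06215423 -7.29230884 -0.01075227] 2.15
{'mtx': array([[373.41478422,   0.        , 317.48539207],
       [  0.        , 373.41478422, 236.4621753 ],
       [  0.        ,   0.        ,   1.        ]]), 'rvec': array([-2.81241389, -0.45392516, -0.06763511]), 'tvec': array([-0.54747189, -0.08168561,  0.36466764])}
[[317.85582457 305.49841762]]
[0.51081109 0.19896725 0.37264535] [[ 9.49222196e-01  3.14606456e-01  6.11548541e-06]
 [ 3.00942375e-01 -9.08000961e-01  2.91492609e-01]
 [ 9.17110097e-02 -2.76689414e-01 -9.56573081e-01]]
peg [0.52607398 0.15865005 0.106     ] disc [0.56375984 0.17273761 0.076     ]
```

Call:
play_rows([
  [1,0,-25,0,0,0,0],
  [0,0,-25,0,0,0,0],
  [0,0,-25,0,0,0,0],
  [0,0,-25,0,0,0,0],
  [0,0,-25,0,0,0,0],
  [0,0,-19,0,0,0,0],
  [0,0,0,0,0,0,0],
])

```text
clock: 3.02
position: [0.5314, 0.1345, 0.0862]
tool_rot: [-1.52, 1.568, -2.76]
force: [0.1, -0.6, 0.5]
grip_width: 0.0
```

That was stale: the picture's pose was 4.4 mm away from the one I used, because the arm was still settling. After correction the wrist estimate of the peg is about (524,163), which agrees with the other two views. I'll push now.

Call:
play_rows([
  [-1,6,0,0,0,0,0],
  [-1,5.6,0,0,0,0,0],
  [-1.8,2.6,0,0,0,-3,0],
  [-1.8,2.6,0,0,0,-3,0],
  [-1.6,2.8,0,0,0,-4,0],
  [-1.7,3.4,0,0,0,-5,0],
  [-1.7,3.4,0,0,0,-5,0],
  [0,0,0,0,0,0,0],
])

```text
clock: 4.03
position: [0.5217, 0.1618, 0.0878]
tool_rot: [1.805, 1.57, 0.217]
force: [0.6, -2.1, 2.1]
grip_width: -0.0005
```

Run:
```python
from w import *
print(F(2,0))
im=vision.grab_frame('top')[:,:,::-1];cv2.imwrite('pics/t2.png',cv2.resize(im[215:365,190:390],(800,600),interpolation=cv2.INTER_CUBIC))
```

```text
tool x [ 7.96889092e-04  1.75274413e-04 -9.99999667e-01] jaw y angle -0.9902737274042074 pos [521.73400645 161.79490777  87.81016585] [ 0.60235728 -2.0505654   2.12516669] 4.025
(array([520.6422779 , 160.86760194]), np.float64(178.76283208081685))
```

View pics/t2.png

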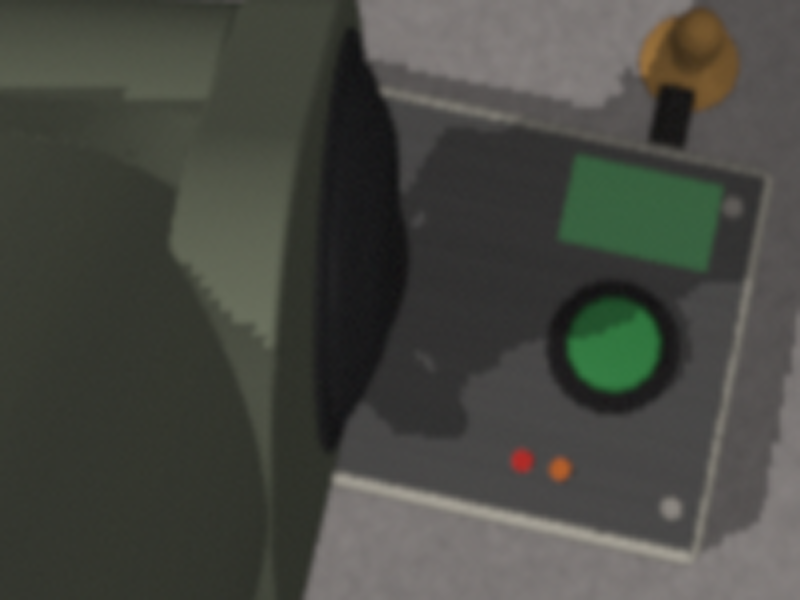

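The arm blocks the top view of the dial, so I'll use the wrist camera.

```bash
cat > wp.py <<'E'
import sys
from w import *
i=vision.camera_info('wrist');im=vision.grab_frame('wrist')
hsv=cv2.cvtColor(im,cv2.COLOR_RGB2HSV)
red=cv2.inRange(hsv,(0,170,80),(3,255,255))|cv2.inRange(hsv,(170,150,80),(180,255,255))
c0=np.array([.561,.177]);h=3.927+yaw
# thin red line on dial, at z=.076
ys,xs=np.nonzero(red);w=np.array([ray(i,(x,y),.076)[:2] for x,y in zip(xs,ys)]).reshape(-1,2)
w=w[np.linalg.norm(w-c0,axis=1)<.042] if len(w) else w
if len(w)>5:
    m=w.mean(0)-c0;print('red n',len(w),'click est',(h-np.arctan2(m[1],m[0])%(2*np.pi))/.349)
org=cv2.inRange(hsv,(4,170,90),(14,255,255))
k,l,st,cc=cv2.connectedComponentsWithStats(org)
for j in range(1,k):
    p=ray(i,cc[j],.1)[:2]
    if st[j,4]>60 and np.linalg.norm(p-c0)<.06: v=p-c0;print('peg',p,np.linalg.norm(v),'click',(h-np.arctan2(v[1],v[0])%(2*np.pi))/.349,st[j])
cv2.imwrite(f'pics/{sys.argv[1]}.png',im[:,:,::-1])
E
python3 wp.py w2
```

```text
tool x [ 6.87882790e-04  1.24524431e-04 -9.99999756e-01] jaw y angle -0.9165358747510315 pos [521.77444065 161.55064023  87.74898519] [ 0.02106366 -1.71779092  1.99503539] 4.075
red n 374 click est 1.9621926024215068
peg [0.52085903 0.1803243 ] 0.0402783905036484 click 2.17488366239292 [ 298  248   32   54 1334]
```

View pics/w2.png

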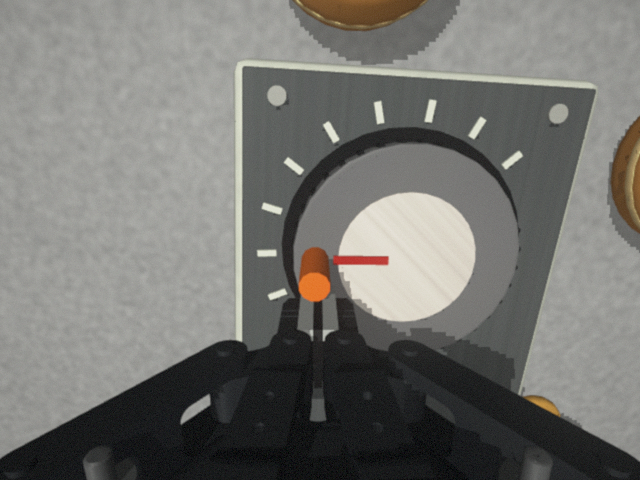

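The wrist view shows the red line at (335–388,260) pointing at tick 2, with the fingertip touching the peg at (315,285). The estimate is click 1.96, so I'll continue.

Call:
play_rows([
  [-1.2,3.6,0,0,0,-5,0],
  [-1.0,3.6,0,0,0,-5,0],
  [-0.6,3.7,0,0,0,-5,0],
  [-0.3,3.8,0,0,0,-5,0],
  [0.1,3.8,0,0,0,-5,0],
  [0.3,3.8,0,0,0,-5,0],
  [0.7,3.7,0,0,0,-5,0],
  [1.0,3.7,0,0,0,-5,0],
])

```text
clock: 5.12
position: [0.5204, 0.1909, 0.0873]
tool_rot: [-1.04, 1.57, 2.954]
force: [-0.6, -2.5, 1.2]
grip_width: 0.0004
```

```bash
python3 wp.py w3; python3 -c "
from w import *
print(F(4,0))"
```

```text
tool x [-5.41950613e-04  1.02746632e-04 -9.99999848e-01] jaw y angle -41.126347888237206 pos [520.44014709 190.85081209  87.34798851] [-0.55696348 -2.51333219  1.18354518] 5.125
red n 262 click est 3.9788389135323716
peg [0.53245318 0.20535447] 0.04023551783895589 click 4.1788682445409515 [ 299  249   32   54 1324]
tool x [-5.31915345e-04  2.23420537e-04 -9.99999834e-01] jaw y angle -41.36098324069643 pos [520.5056653  191.38638903  87.25040373] [-1.06456943 -0.15106124  0.68008574] 5.175
(array([519.71269709, 190.57787238]), np.float64(138.7703779806854))
```

The dial is on click 4. I'll make the final push to about 4.65, slowly.

Call:
play_rows([
  [0.7,1.8,0,0,0,-2.5,0],
  [0.7,1.8,0,0,0,-2.5,0],
  [0.8,1.7,0,0,0,-2.5,0],
  [0.8,1.7,0,0,0,-2.5,0],
  [0.6,1.0,0,0,0,-1.5,0],
  [0.6,1.0,0,0,0,-1.5,0],
  [0,0,0,0,0,0,0],
  [0,0,0,0,0,0,0],
])

```text
clock: 6.18
position: [0.5248, 0.1998, 0.0873]
tool_rot: [0.001, 1.571, -2.513]
force: [-0.1, 0.4, 0.4]
grip_width: 0.0002
```

```bash
python3 wp.py w4
```

```text
tool x [-7.68923605e-05 -5.58860579e-05 -9.99999995e-01] jaw y angle -54.04603170832077 pos [524.7868462  199.77169682  87.27170508] [-0.06152523  0.37957405  0.42878637] 6.175
red n 275 click est 4.86444494087408
peg [0.54229306 0.21270194] 0.0403060524580155 click 5.056046104097028 [ 300  242   32   54 1300]
```

View pics/w4.png

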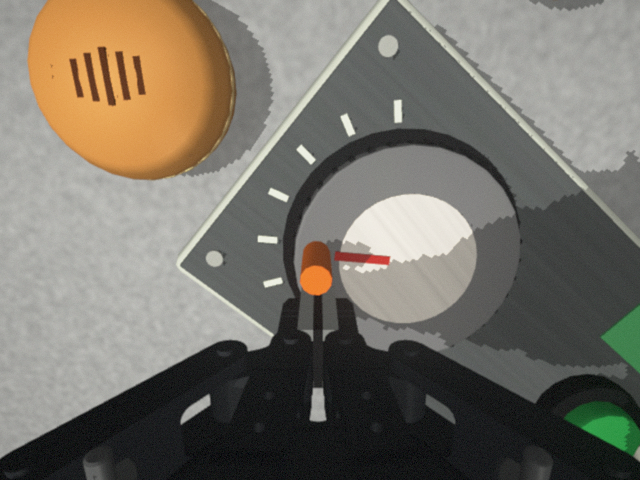

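The red line points at tick 5, contact force is about zero, and the dial has snapped home. I'll back off, lift and check.

Call:
play_rows([
  [-5,-3,0,0,0,0,0],
  [-5,-3,0,0,0,0,0],
  [0,0,20,0,0,0,0],
  [0,0,25,0,0,0,0],
  [0,0,25,0,0,0,0],
  [0,0,0,0,0,0,0],
  [0,0,0,0,0,0,0],
])

```text
clock: 7.1
position: [0.5143, 0.1938, 0.1569]
tool_rot: [-0.851, 1.57, 2.918]
force: [-0.6, 0.6, -0.6]
grip_width: -0.0001
```

```bash
python3 wp.py w5
```

```text
tool x [-5.55569924e-04  1.26263363e-04 -9.99999838e-01] jaw y angle -54.05452197905227 pos [514.34062622 193.83267365 156.85267676] [-0.63627011  0.62172166 -0.55868364] 7.1
red n 86 click est 4.8727818538600145
peg [0.54087997 0.21184616] 0.04023767968266528 click 4.938597925104075 [309 188  21  29 433]
```

Call:
play_rows([
  [4,-20,0,0,0,0,0],
  [4,-20,0,0,0,0,0],
  [4,-20,0,0,0,0,0],
  [4,-20,0,0,0,0,0],
  [4,-20,0,0,0,0,0],
  [4,-20,0,0,0,0,0],
  [4,-20,0,0,0,0,0],
  [3.5,-16.5,0,0,0,0,0],
])

```text
clock: 8.15
position: [0.5464, 0.0354, 0.1573]
tool_rot: [1.139, 1.571, -1.377]
force: [0.0, 0.0, 0.7]
grip_width: 0.0003
```

Call:
play_rows([
  [0,0,-20,0,0,0,0],
  [0,0,-20,0,0,0,0],
  [0,0,-15,0,0,0,0],
  [0,0,-8,0,0,0,0],
  [0,0,0,0,0,0,0],
  [0,0,0,0,0,0,0],
])

```text
clock: 8.9
position: [0.5466, 0.0373, 0.0948]
tool_rot: [2.686, 1.57, 0.172]
force: [0.1, -0.5, 1.2]
grip_width: 0.0003
```

Run:
```python
from w import *
print(s['grip_width'])
im=vision.grab_frame('scene')[:,:,::-1];cv2.imwrite('pics/s6.png',cv2.resize(im[130:290,230:450],(800,582),interpolation=cv2.INTER_CUBIC))
```

```text
tool x [ 6.70890147e-04  1.16407818e-04 -9.99999768e-01] jaw y angle -54.063734087035556 pos [546.63639596  37.29833612  94.77481083] [ 0.07665044 -0.47824169  1.16885314] 8.9
0.00030297089534724785
```

View pics/s6.png

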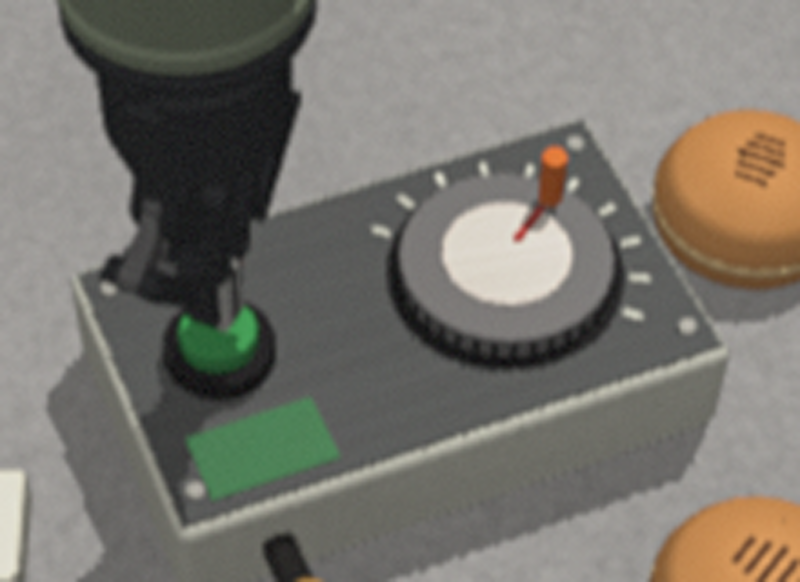

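The scene view shows the fingertip over the green button (about 220,330). The dial's red line is aimed at the sixth tick (573,185), which is click 5. I'll press now.

Call:
play_rows([
  [0,0,-6,0,0,0,0],
  [0,0,-4,0,0,0,0],
  [0,0,-3,0,0,0,0],
  [0,0,-3,0,0,0,0],
  [0,0,-2,0,0,0,0],
  [0,0,-1,0,0,0,0],
  [0,0,0,0,0,0,0],
])

```text
clock: 9.82
position: [0.5465, 0.0374, 0.0766]
tool_rot: [-2.564, 1.569, 1.204]
force: [-10.4, 1.2, 33.6]
grip_width: -0.0002
```

Fully down: tip at 76.6 mm, with the force rising against the stop. I'll release.

Call:
play_rows([
  [0,0,4,0,0,0,0],
  [0,0,10,0,0,0,0],
  [0,0,20,0,0,0,0],
  [0,0,30,0,0,0,0],
  [0,0,40,0,0,0,0],
  [0,0,20,0,0,0,0],
  [0,0,0,0,0,0,0],
  [0,0,0,0,0,0,0],
])

```text
clock: 10.82
position: [0.546, 0.0374, 0.1988]
tool_rot: [-0.477, 1.57, -2.991]
force: [-0.2, 0.5, 0.0]
grip_width: -0.0
```

```bash
python3 wp.py w7
python3 - <<'E'
from h import *
im=vision.grab_frame('scene');b=np.load('scene0.npy');print([cv2.absdiff(im,b)[y-15:y+15,x-15:x+15].mean() for x,y in [(437,184),(439,295),(316,300),(218,278)]])
cv2.imwrite('pics/s8.png',im[:,:,::-1])
E
```

```text
tool x [-6.70457824e-04 -1.01636462e-04 -9.99999770e-01] jaw y angle -54.05423077762027 pos [546.00265901  37.41924674 198.77350157] [-0.20139853  0.50351209  0.02188803] 10.825
red n 150 click est 4.911445962646002
peg [0.54238777 0.207658  ] 0.035865415359158055 click 4.8756035353547595 [ 61  70  46  24 713]
[np.float64(5.507037037037037), np.float64(5.71), np.float64(4.638518518518518), np.float64(6.739629629629629)]
```

View pics/s8.png

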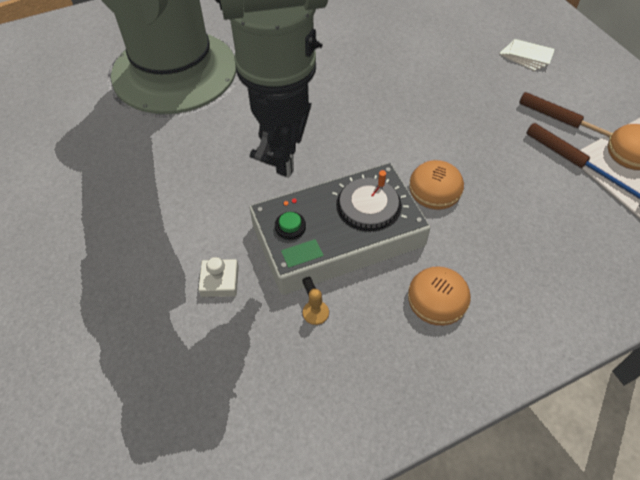

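The final picture shows the button up at (290,222), the dial peg at (381,178), and the buns and stamps where they were. Handing in.

```bash
python3 -c "
from workcell import workorder
print(workorder.job_done())"
```

```text
the job is handed in; nothing more can be done
None
```

I turned the dial four clicks clockwise, from click 1 to click 5, with the closed fingertips against the peg. Then I pressed the green button to its stop, let it come back up, and handed the job in at about 11 s on the robot clock.

**Last checks:**
- **Dial:** its red line read about 4.9 clicks by the wrist camera. In the scene view it lines up with the tick for click 5, and there was no contact force left on the peg.
- **Button:** the fingertip reached 76.6 mm, against about 77 mm for fully down. The press peaked at about 34 N at the stop, well above the 5 N needed. The button looks up again in the final picture.
- **Buns and stamps:** all four appear where they started, and the arm is clear of everything.

**Disagreements:**
- **Early wrist reading:** it was about 5 mm off because the arm was still settling when I read its pose. Once corrected, it agreed with the other views.
- **Last wrist reading of the peg:** it put the peg 36 mm from the dial's axis instead of 40. I took the red line and the scene view as the better evidence.

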